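# Fit the float and hold the air valve's cover down

### The arm

A 6-joint arm with a two-finger parallel gripper is mounted at the origin on the work surface. World frame = base frame: x ahead of the robot, y to its left, z up, the work surface at z = 0. Lengths are in m, angles in rad, forces in N, time in s.
With the tool pointing down it reaches from about 0.375 to 0.9 m from the base axis. Payload 3.1 kg.
Tool frame: the origin (TCP) lies on the mounting face of the last link; the fingertips stand 182 mm ahead of it and the grasp point (between the pads) lies 164 mm ahead of it (arm.grasp_offset is the distance from the TCP to the grasp point, in m); z points along the fingers, y is the line along which they close (so a half turn about z gives the same grasp; the last joint's range is limited). The gripper opens to 87 mm and grips with 3 to 60 N. Pads are 19 mm wide; open, the fingers measure 117 mm over their backs; the gripper's body (75 mm by 190 mm) begins 51 mm behind the grasp point.
Start: joints at [-1.417, 0.527, 1.433, -0, 1.181, -0.178], TCP at [0.204, -0.591, 0.405] pointing down, gripper open.
Joint ranges: [-3.08, 3.08], [-0.75, 2.2], [0.22, 2.44], [-1.43, 4.57], [0, 2.65], [-2.85, 2.85]. Speed limits (rad/s): [2.79, 2.79, 3.14, 3.14, 3.14, 3.14].

### API

Orientations are given as a rotation vector (axis times angle).
In Python, from plant import status, capture, workorder, masks_of, arm gives the robot as it stands. The module is installed in compiled form; this text tells all that it offers.
- The arm moves only by the tool move_arm, never from a script. Its argument "moves" is a list of rows, each a list of 3 entries, a list of its own where there are three numbers: the turn, a rotation vector about the tool's x, y, z in rad, then the shift along the tool's x, y, z in mm, then the finger opening in mm, from 0 to 87. In form: [[[rx, ry, rz], [dx, dy, dz], claw], ...]. A call has 1 to 12 rows; each row shifts and turns the commanded pose from where the row before left it, along the tool's axes as they then stand; what a row does not reach is not made up. A row lasts 1/12 s, in which the tool goes at most 41.7 mm and 7.16 degrees, less where a joint would pass 70% of its speed; a pose out of reach is approached as far as the arm can. A call with a gripper value outside its range is refused whole. The fingers move at their own pace and stop on an object; "grip_force" is the grip in N (left out, the last holds). Time passes only in rows, so rows that do not move let the fingers close. It gives the time, the measured TCP pose, the force, the opening and the grip force at its end, in the units of the state.
- status.observe(): the state, without advancing time (a new reading comes with each control period).
- capture(name): name is "scene" or "top" or "wrist"; returns a dict with "image" (384x512x3 uint8, red, green, blue), "depth" (384x512 float32, m along the optical axis (not along the pixel's ray), 0 where there is no reading), "K" (3x3 intrinsics, pixels), "cam_to_world" (4x4, takes a point from camera to world coordinates). Camera axes: x right, y down, z forward; pixel columns grow to the right and rows downward; lengths in m; the calibration is good to about 2 mm. A picture is of the moment at which its call begins.
- workorder.finish_job(): hands the job in; it is judged then, once.
Trained networks look in the newest picture that a camera, given by its name, has taken for a name from the list of things; names that differ only in an ending like _2 or _b are one class to them, and where a whole thing is asked for, a point or a joint stands for the part that bears it (a point fixed in the world has none). Each returns a list of dicts, best first, with "score" (0 to 1); they miss things now and then, are a little off and sometimes report something else, mostly with a low value. They report only what shows in the picture. A call takes as long as a camera call. They do not tell look-alikes from the thing itself.
- masks_of(camera, thing): "pixels" (384x512 bool, what is visible of it) and "extent" ([centre column, centre row, width, height] in pixels, round what is visible of it).
The state is a dict: "t": time; "qpos": joint angles; "dq": joint speeds; "effort": joint torques, N m; "position": TCP position; "ee_rot": TCP orientation; "contact_force": force on the tool from outside, world axes, zero at the start; "moment": the same for the moment, N m; "width": finger opening in m; "finger_force": force on a finger pad.
Only numpy, scipy, OpenCV 4.12 (cv2) and the standard library are available. Lean on these libraries where they do the work, as an engineer would, in place of code of your own. Each camera call takes 0.05 s, during which the arm holds its last target. There are 200 camera calls.

### The job

Help the fitter close the blue air release valve: gently lower the hollow steel float into its pot, without dropping it, so that it sits on the seat in the middle of the floor. Then lay the black cover centrally on the gasket with its four forked ears squarely over the four bolt lugs of the pot, and press it straight down so that the gasket carries a steady load of about 15 N, never over 30 N, keeping it there for at least 3 seconds. The program finishes while still holding the cover pressed down, so that the fitter can swing up the bolts; leave the mixing pot, the tape roll and the tin where they are.

Things in the scene. Friction and masses are not known exactly. Their poses are not given: they have to be found in the camera images.
- pot: Fixed blue cast valve body, a round pot on a pipe flange (165 mm); origin mid underside, z up. Pot 172 mm outside, 152 inside diameter; wall top 165 mm high, gasket on it to 177. Inside floor dished 14 degrees to a central seat. Four bolt lugs along its +x, -x, +y, -y reach 118 mm from the centre (tops 150 mm high), each with a hanging 10 mm swing bolt. Its yaw varies.
- pot_seat (a point): Centre of the seat in the pot's floor, at the seat's edge, 72 mm below the mouth. The seat is a round opening about 36 mm wide; a float resting on it has its centre about 26 mm above this point, so its top is then about 14 mm below the mouth.
- pot_mouth (a point): Centre of the pot's mouth at the height of the top of the unsqueezed gasket, 177 mm above the bench. It is a fixed point of the pot and does not move with the gasket.
- gasket (a joint): How far (m) the black sponge-rubber gasket ring on the pot's rim (172 mm outside, 148 inside diameter, 12 mm high) is squeezed down: 0 free, 0.0075 fully flat. It resists like a spring of 5 N per mm: a load of 15 N squeezes it 3 mm; the cover's weight is part of the load.
- float_center (a point): Centre of the float: a smooth hollow steel ball 64 mm in diameter, about 90 g. At the start it rests on the spare rubber ring, its centre about 41 mm above the bench.
- float: The float itself (the same steel ball); its origin lies on its skin and turns with it, so use the centre point.
- seal_ring: A spare black rubber ring lying on the bench, 68 mm outside, 40 mm inside diameter, 16 mm high, on which the float waits; origin in the middle of its underside.
- cover: Loose cover, about 0.45 kg, flat on the bench: black disc 176 mm across, 12 mm thick, four alike forked ears along its +x, -x, +y, -y reaching 111 mm from the centre (44 mm wide, slot 20 mm), brass hexagon boss in the middle. Origin mid underside, z up. It fits in any of four quarter turns; each ear's slot must lie over a bolt lug, within 2.5 degrees.
- cover_boss (a point): Centre of the brass hexagon boss, 40 mm above the cover's underside. Boss 38 mm across flats, from 12 to 58 mm above the underside, then a round nozzle (25 mm across) up to 68 mm. One pair of flats faces the cover's +y and -y, the others are turned 60 and 120 degrees from it.
- mixing_pot: Bystander: orange plastic mixing cup, 90 mm wide, 85 mm high; origin in the middle of its underside.
- tape_roll: Bystander: beige roll of masking tape lying flat, 110 mm in diameter, 36 mm high; origin in the middle of its underside.
- coating_tin: Bystander: red closed tin, 84 mm in diameter, 95 mm high; origin in the middle of its underside.
Things that resemble listed ones, but are neither listed nor needed, are in the scene too. Of the things that look like the cover, the larger one is meant.

How it is judged:
By the outcome, as a careful person would: the job done as asked, in the order asked, and still so for the second after the job is handed in, while the arm keeps its last pose, push and grip.
It also fails if it takes over 72 s, if anything falls off the work surface, if the arm or the gripper's body presses on something with over 40 N, if the wrist force passes 120 N, or if a joint passes its speed limit or range.

## Working session

There is one attempt and no reset: what is moved stays moved. The work goes in short steps, Python scripts to look and compute and a tool call to move; the robot and the scene stay as the last step left them, time stands still between calls to the robot, and variables do not carry over. Pictures are saved under pics/ and viewed, at most 10 in all, crops included, and the job is handed in when it is done.

Besides the shell and the picture viewer there is one more tool, called after ">>>" in YAML: its name, and indented under it one key for each argument. move_arm: Moves the arm, as the interface text tells. Its arguments: {"type":"object","properties":{"moves":{"type":"array","items":{"type":"array"}},"grip_force":{"type":"number"}},"required":["moves"]}

```bash
mkdir -p pics
cat > h.py <<'E'
import numpy as np, cv2
from plant import status, capture, workorder, masks_of, arm
def pts(c,m):
    v,u=np.nonzero(m&(c["depth"]>0)); z=c["depth"][v,u]; K=c["K"]
    p=np.stack([(u-K[0,2])/K[0,0]*z,(v-K[1,2])/K[1,1]*z,z],1)
    T=c["cam_to_world"]; return p@T[:3,:3].T+T[:3,3]
def save(c,n,box=None,s=1):
    im=c["image"][:,:,::-1]
    if box: im=im[box[1]:box[3],box[0]:box[2]]
    cv2.imwrite("pics/"+n,cv2.resize(im,None,fx=s,fy=s,interpolation=cv2.INTER_CUBIC))
E
python3 - <<'E'
from h import *
s=status.observe(); print({k:np.round(v,3) for k,v in s.items()}, arm.grasp_offset)
cs={}
for n in("top","scene"):
    c=capture(n); cs[n]=c
    print(n,np.round(c["cam_to_world"],3).tolist(),c["K"][0,0])
    for t in("pot","float","cover","seal_ring","mixing_pot","tape_roll","coating_tin","cover_boss"):
        for d in masks_of(n,t)[:4]:
            p=pts(c,d["pixels"]); 
            if len(p): print(t,round(d["score"],2),np.round(d["extent"]).astype(int),np.round(np.median(p,0),3),np.round(p.min(0),3),np.round(p.max(0),3))
im=np.vstack([cs["top"]["image"],cs["scene"]["image"]])[:,:,::-1]
im=np.hstack([cs["top"]["image"],cs["scene"]["image"]])[:,:,::-1]
save(cs["top"],"top0.png",None,1.5);save(cs["scene"],"scene0.png",None,1.5)
E
```

```text
{'t': np.float64(0.0), 'qpos': array([-1.416,  0.528,  1.434, -0.   ,  1.181, -0.178]), 'dq': array([ 0.002,  0.001,  0.001, -0.   , -0.001, -0.001]), 'effort': array([ 1.0000e-03, -4.4004e+01, -1.7659e+01,  6.3000e-02,  5.8000e-02,
       -0.0000e+00]), 'position': array([ 0.204, -0.59 ,  0.404]), 'ee_rot': array([-3.096, -0.52 , -0.   ]), 'contact_force': array([-0.24 , -0.163, -0.034]), 'moment': array([-0.02 ,  0.036,  0.011]), 'finger_force': np.float64(0.0), 'width': np.float64(0.087)} 0.1635
top [[0.005, -0.997, 0.075, 0.448], [-1.0, -0.005, -0.01, -0.01], [0.01, -0.075, -0.997, 1.247], [0.0, 0.0, 0.0, 1.0]] 448.9417719306823
pot 0.97 [256 171  96  95] [ 0.586 -0.017  0.117] [ 0.463 -0.146 -0.006] [0.723 0.103 0.182]
float 0.96 [372 224  24  24] [ 0.441 -0.321  0.064] [ 0.412 -0.356  0.039] [ 0.471 -0.295  0.077]
float 0.3 [324 114  35  33] [ 0.737 -0.2    0.093] [ 0.704 -0.257 -0.004] [ 0.812 -0.163  0.102]
cover 0.81 [158 296  50  53] [0.25  0.243 0.008] [ 0.183  0.18  -0.006] [0.314 0.312 0.055]
cover 0.78 [129 212  80  76] [0.476 0.325 0.011] [ 0.367  0.218 -0.004] [0.587 
[... 1413 characters left out ...]
94  0.02 ]
seal_ring 0.45 [310 135  62  46] [0.489 0.32  0.012] [ 0.37   0.22  -0.004] [0.591 0.443 0.071]
mixing_pot 0.55 [376 194  35  42] [0.742 0.233 0.052] [ 0.7    0.168 -0.002] [0.786 0.256 0.088]
mixing_pot 0.38 [144 289  29  26] [ 0.455 -0.324  0.063] [ 0.406 -0.353 -0.001] [ 0.476 -0.288  0.075]
tape_roll 0.65 [348 259  48  51] [0.779 0.016 0.034] [ 0.726 -0.03  -0.002] [0.834 0.096 0.039]
coating_tin 0.62 [287 329  39  48] [ 0.752 -0.213  0.094] [ 0.699 -0.245 -0.002] [ 0.79  -0.134  0.099]
cover_boss 0.81 [236 121  50  38] [0.257 0.241 0.008] [ 0.18   0.184 -0.004] [0.319 0.322 0.052]
cover_boss 0.74 [310 135  63  42] [0.489 0.32  0.012] [ 0.374  0.22  -0.004] [0.591 0.441 0.071]
```

View pics/top0.png

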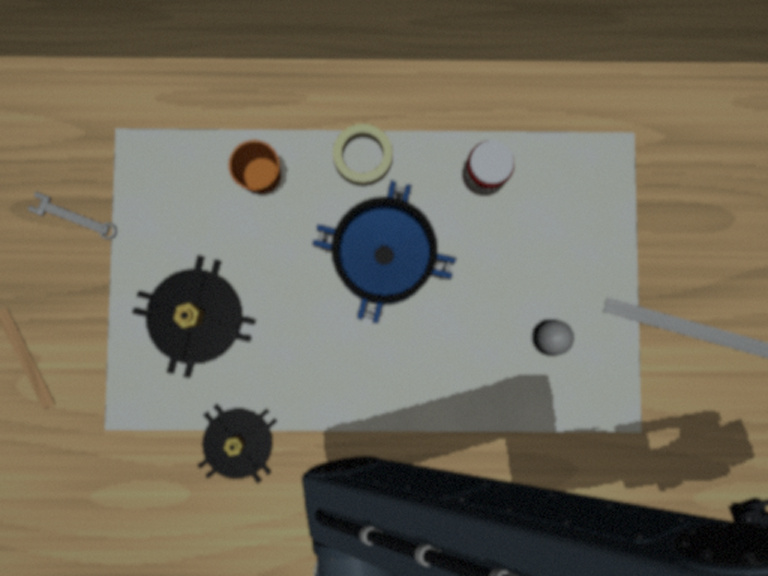

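View pics/scene0.png

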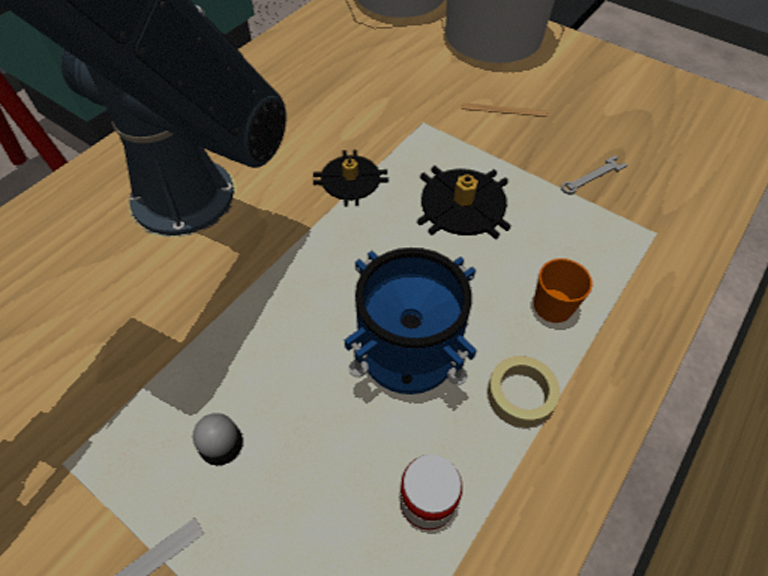

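Top view: two look-alikes for the cover, the large disc at (129,212) and the small one at (158,296). The large one spans about 220 mm over its ears, which fits the description, and the small one only about 135 mm. I'll confirm this in a crop and measure.

```bash
cat >> h.py <<'E'
from scipy.optimize import least_squares
def circ(p,r):
    return least_squares(lambda q:np.hypot(p[:,0]-q[0],p[:,1]-q[1])-r,p[:,:2].mean(0),loss="soft_l1",f_scale=.002).x
def outer(p,r,c0):
    # outer edge points by angle bin -> circle
    c=np.array(c0)
    for _ in range(6):
        d=p[:,:2]-c; a=np.arctan2(d[:,1],d[:,0]); rr=np.hypot(*d.T); ok=rr<r+.006
        b=((a+np.pi)/(2*np.pi)*72).astype(int); 
        e=np.array([p[ok&(b==k)][np.argsort(rr[ok&(b==k)])[-3:]].mean(0) for k in range(72) if (ok&(b==k)).sum()>5])
        f=least_squares(lambda q:np.hypot(e[:,0]-q[0],e[:,1]-q[1])-q[2],[*c,r],loss="soft_l1",f_scale=.002).x; c=f[:2]
    return f
def yaw4(p,c,r0,r1):
    d=p[:,:2]-c; r=np.hypot(*d.T); a=np.arctan2(d[:,1],d[:,0])[(r>r0)&(r<r1)]
    return np.degrees(np.angle(np.exp(4j*a).mean())/4), len(a)
E
cat > m.py <<'E'
from h import *
A=np.ones((384,512),bool)
for n in("top","scene"):
    c=capture(n); P=pts(c,A)
    near=lambda x,y,r:P[np.hypot(P[:,0]-x,P[:,1]-y)<r]
    q=near(.588,-.02,.14); g=q[(q[:,2]>.168)&(q[:,2]<.186)]; f=outer(g,.086,[.588,-.02]); pc=f[:2]
    print(n,"pot",np.round(f,4),"gz",np.median(g[:,2]))
    l=q[(q[:,2]>.14)&(q[:,2]<.158)]; print(" yaw",yaw4(l,pc,.095,.12))
    q=near(.477,.325,.14); g=q[(q[:,2]>.006)&(q[:,2]<.018)]; f=outer(g,.088,[.477,.325]); cc=f[:2]
    print(" cover",np.round(f,4),np.median(g[:,2])); print(" yaw",yaw4(g,cc,.095,.111))
    b=near(*cc,.03); b=b[b[:,2]>.05]; print(" boss",b.mean(0).round(4),b[:,2].max())
    q=near(.441,-.321,.05); q=q[q[:,2]>.042]
    s=least_squares(lambda v:np.linalg.norm(q-v,axis=1)-.032,[.44,-.32,.041],loss="soft_l1",f_scale=.002).x; print(" float",s.round(4))
    if n=="scene": save(c,"cov.png",(190,80,370,180),4)
E
python3 m.py
```

```text
top pot [ 0.5818 -0.0186  0.0843] gz 0.17639400295606444
 yaw (np.float64(-13.371964193431467), 387)
 cover [0.477  0.3285 0.087 ] 0.0113312837169397
 yaw (np.float64(-13.327445626740605), 227)
 boss [0.4773 0.327  0.061 ] 0.07326406169169042
 float [ 0.4417 -0.3266  0.0406]
scene pot [ 0.5843 -0.0158  0.0846] gz 0.17592771846919403
 yaw (np.float64(-13.25088894097217), 434)
 cover [0.4799 0.3316 0.0866] 0.011305638956767394
 yaw (np.float64(-13.80638031169756), 148)
 boss [0.4815 0.3278 0.0602] 0.06984749203009755
 float [ 0.4436 -0.3225  0.0401]
```

View pics/cov.png

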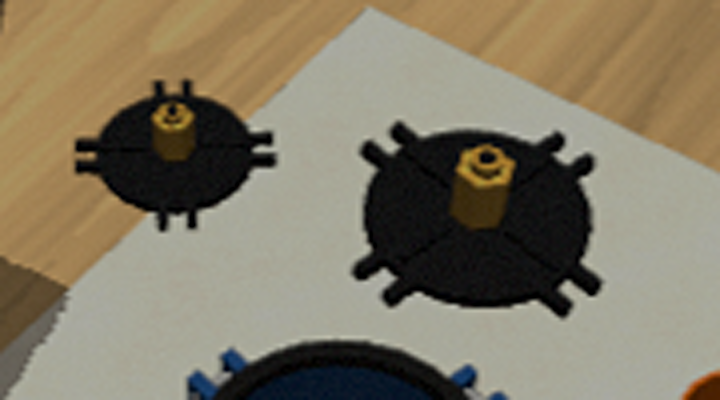

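The crop confirms it: the large disc at the right of the crop (top image 129,212) is the cover, and the small one is the look-alike. Next I'll move above the float.

>>> move_arm:
  moves:
    - [[0,0,0],[31.2,-17.3,0],87]
    - [[0,0,0],[31.2,-17.3,0],87]
    - [[0,0,0],[31.2,-17.3,0],87]
    - [[0,0,0],[31.2,-17.3,0],87]
    - [[0,0,0],[31.2,-17.3,0],87]
    - [[0,0,0],[31.2,-17.3,0],87]
    - [[0,0,0],[31.2,-17.3,0],87]
    - [[0,0,0],[31.2,-17.3,0],87]
    - [[0,0,0],[31.2,-17.3,0],87]
    - [[0,0,0],[31.2,-17.3,0],87]
    - [[0,0,0],[0,0,20],87]
    - [[0,0,0],[0,0,20],87]

```text
t: 2.0
position: [0.4444, -0.3235, 0.3658]
ee_rot: [3.093, 0.527, 0.004]
contact_force: [0.6, 0.4, -0.7]
width: 0.0868
finger_force: 0.0
```

```bash
cat >> h.py <<'E'
from scipy.spatial.transform import Rotation as Ro
def pose():
    s=status.observe(); R=Ro.from_rotvec(s["ee_rot"]); return s["position"],R,s
def go(x,y,z,yaw=None):
    p,R,s=pose(); d=R.inv().apply(np.array([x,y,z])-p)*1000; X=R.as_matrix()[:,0]
    psi=np.arctan2(X[1],X[0]); print("t",round(s["t"],2),"pos",p.round(4),"yaw",round(psi,4),"w",round(s["width"],4),"F",s["contact_force"].round(1),"q6",s["qpos"][5].round(2),"tilt",(R.as_matrix()[:,2]).round(4))
    print("shift mm",d.round(1),"rz",None if yaw is None else round(psi-yaw,4))
def sphere(q,c0): return least_squares(lambda v:np.linalg.norm(q-v,axis=1)-.032,c0,loss="soft_l1",f_scale=.002).x
E
python3 - <<'E'
from h import *
c=capture("wrist"); P=pts(c,np.ones((384,512),bool)); print(c["cam_to_world"].round(3).tolist(),c["K"][0,0])
q=P[(np.hypot(P[:,0]-.442,P[:,1]+.324)<.05)&(P[:,2]>.042)]; print(len(q))
if len(q)>30: s=sphere(q,[.442,-.324,.041]);print(s)
go(.4425,-.3245,.213)
save(c,"w1.png")
E
```

```text
[[0.331, -0.915, -0.231, 0.508], [-0.944, -0.319, -0.085, -0.302], [0.004, 0.246, -0.969, 0.346], [0.0, 0.0, 0.0, 1.0]] 281.1605913006754
41932
[ 0.45008894 -0.31740852  0.27680419]
t 2.05 pos [ 0.4427 -0.3232  0.3612] yaw 0.3356 w 0.0869 F [-1.4  1.3 -0.8] q6 0.4 tilt [-0.0036  0.0038 -1.    ]
shift mm [ -0.3   1.9 148.2] rz None
```

View pics/w1.png

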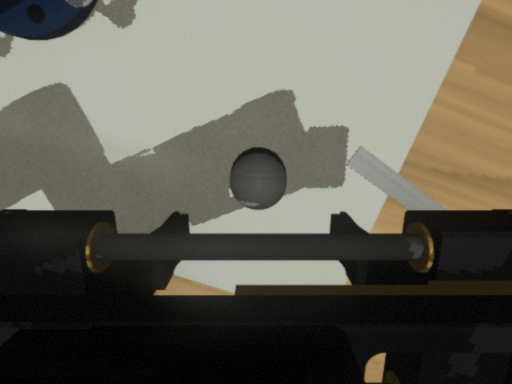

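Wrist view: the float is at (258,178), ahead of and between the fingers.

Run:
```python
from h import *
c=capture("wrist"); P=pts(c,np.ones((384,512),bool))
q=P[(np.hypot(P[:,0]-.442,P[:,1]+.324)<.05)&(P[:,2]>.042)&(P[:,2]<.09)]; s=sphere(q,[.442,-.324,.041]);print(len(q),s)
go(s[0],s[1],.041+.008+.1635)
```

```text
2657 [ 0.44236018 -0.32491943  0.04061492]
t 2.1 pos [ 0.4423 -0.3237  0.3623] yaw 0.3344 w 0.0871 F [-0.4  0.3  0. ] q6 0.4 tilt [-0.0044  0.0047 -1.    ]
shift mm [1.000e-01 2.000e+00 1.498e+02] rz None
```

>>> move_arm:
  moves:
    - [[0,0,0],[0,1.5,25],87]
    - [[0,0,0],[0,0,25],87]
    - [[0,0,0],[0,0,25],87]
    - [[0,0,0],[0,0,25],87]
    - [[0,0,0],[0,0,20],87]
    - [[0,0,0],[0,0,15],87]
    - [[0,0,0],[0,0,10],87]
    - [[0,0,0],[0,0,5],87]
    - [[0,0,0],[0,0,0],75]
    - [[0,0,0],[0,0,0],70]
    - [[0,0,0],[0,0,0],62]
    - [[0,0,0],[0,0,0],55]
  grip_force: 12

```text
t: 3.1
position: [0.4432, -0.3268, 0.2158]
ee_rot: [3.097, 0.52, 0.001]
contact_force: [-0.4, 1.7, 0.9]
width: 0.068
finger_force: 1.0
```

>>> move_arm:
  moves:
    - [[0,0,0],[0,0,0],50]
    - [[0,0,0],[0,0,0],50]
    - [[0,0,0],[0,0,0],50]
    - [[0,0,0],[0,0,0],50]
    - [[0,0,0],[0,0,-5],50]
    - [[0,0,0],[0,0,-10],50]
    - [[0,0,0],[0,0,-20],50]
    - [[0,0,0],[0,0,-30],50]
    - [[0,0,0],[0,0,-35],50]
    - [[0,0,0],[0,0,-35],50]
    - [[0,0,0],[0,0,-35],50]
    - [[0,0,0],[0,0,-35],50]

```text
t: 4.1
position: [0.4428, -0.3265, 0.4222]
ee_rot: [3.097, 0.52, 0.001]
contact_force: [1.0, -0.1, -1.1]
width: 0.0634
finger_force: 12.0
```

Run:
```python
from h import *
go(.5835,-.017,.45)
```

```text
t 4.1 pos [ 0.4428 -0.3265  0.4222] yaw 0.3328 w 0.0634 F [ 1.  -0.1 -1.1] q6 0.4 tilt [ 7.0e-04 -1.2e-03 -1.0e+00]
shift mm [ 234.1 -246.5  -28. ] rz None
```

>>> move_arm:
  moves:
    - [[0,0,0],[23.4,-24.6,-3],50]
    - [[0,0,0],[23.4,-24.6,-3],50]
    - [[0,0,0],[23.4,-24.6,-3],50]
    - [[0,0,0],[23.4,-24.6,-3],50]
    - [[0,0,0],[23.4,-24.6,-3],50]
    - [[0,0,0],[23.4,-24.6,-3],50]
    - [[0,0,0],[23.4,-24.6,-3],50]
    - [[0,0,0],[23.4,-24.6,-3],50]
    - [[0,0,0],[23.4,-24.6,-3],50]
    - [[0,0,0],[23.4,-24.6,-3],50]
    - [[0,0,0],[0,0,0],50]
    - [[0,0,0],[0,0,0],50]

```text
t: 5.1
position: [0.5841, -0.016, 0.4504]
ee_rot: [3.096, 0.526, 0.002]
contact_force: [-0.1, -1.3, -1.5]
width: 0.0631
finger_force: 12.0
```

```bash
cat > pot.py <<'E'
from h import *
c=capture("wrist"); P=pts(c,np.ones((384,512),bool))
q=P[np.hypot(P[:,0]-.5835,P[:,1]+.017)<.14]
g=q[(q[:,2]>.17)&(q[:,2]<.184)]; f=outer(g,.086,[.5835,-.017]); print("pot",f.round(4),np.median(g[:,2]),len(g))
# vertical-wall-free circle: fit ring midline
d=np.hypot(*(g[:,:2]-f[:2]).T); gg=g[(d>.070)&(d<.09)]; print("mid",circ(gg,.080).round(4))
l=q[(q[:,2]>.142)&(q[:,2]<.156)]
for cc in (f[:2],[.5835,-.017]): print("yaw",yaw4(l,np.array(cc),.095,.12))
go(f[0],f[1],.131+.008+.1635+.012)
save(c,"wp.png")
E
python3 pot.py
```

```text
pot [ 0.5831 -0.0171  0.085 ] 0.17695659784663914 4828
mid [ 0.5823 -0.0174]
yaw (np.float64(-12.158069544911857), 1474)
yaw (np.float64(-12.145199958807483), 1457)
t 5.15 pos [ 0.5837 -0.0172  0.4501] yaw 0.3346 w 0.0631 F [ 0.  -0.6 -0.4] q6 1.02 tilt [ 3.e-04 -9.e-04 -1.e+00]
shift mm [ -0.5  -0.4 135.6] rz None
```

View pics/wp.png

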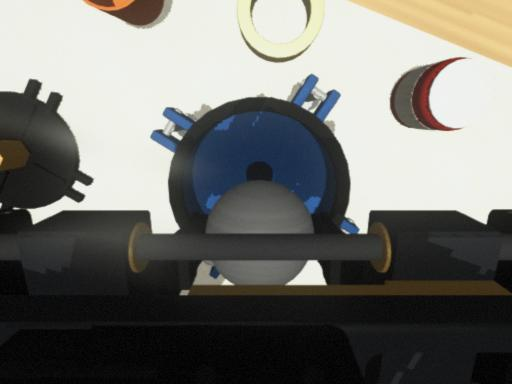

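The pot's rim is centred at about (260,180), with the float held above it. Now I'll lower it to just above the seat.

>>> move_arm:
  moves:
    - [[0,0,0],[-0.5,0,20],50]
    - [[0,0,0],[0,0,25],50]
    - [[0,0,0],[0,0,25],50]
    - [[0,0,0],[0,0,20],50]
    - [[0,0,0],[0,0,15],50]
    - [[0,0,0],[0,0,12],50]
    - [[0,0,0],[0,0,10],50]
    - [[0,0,0],[0,0,8],50]
    - [[0,0,0],[0,0,0],50]
    - [[0,0,0],[0,0,0],50]
    - [[0,0,0],[0,0,0],50]

```text
t: 6.07
position: [0.5837, -0.0182, 0.3155]
ee_rot: [3.098, 0.52, 0.002]
contact_force: [1.1, -0.1, 0.8]
width: 0.0637
finger_force: 12.0
```

>>> move_arm:
  moves:
    - [[0,0,0],[0,0,3],50]
    - [[0,0,0],[0,0,2],50]
    - [[0,0,0],[0,0,2],50]
    - [[0,0,0],[0,0,1],50]
    - [[0,0,0],[0,0,0],50]

```text
t: 6.48
position: [0.5835, -0.0177, 0.3071]
ee_rot: [3.098, 0.521, 0.001]
contact_force: [-0.7, 0.2, 1.4]
width: 0.0634
finger_force: 12.0
```

>>> move_arm:
  moves:
    - [[0,0,0],[0,0,1],50]
    - [[0,0,0],[0,0,1],50]
    - [[0,0,0],[0,0,0],50]
    - [[0,0,0],[0,0,0],50]

```text
t: 6.82
position: [0.5835, -0.0176, 0.3064]
ee_rot: [3.098, 0.521, 0.002]
contact_force: [-2.5, 2.0, 9.2]
width: 0.0633
finger_force: 12.0
```

Contact with the seat, so I'll ease off and open.

>>> move_arm:
  moves:
    - [[0,0,0],[0,0,-1],50]
    - [[0,0,0],[0,0,0],64]
    - [[0,0,0],[0,0,0],70]
    - [[0,0,0],[0,0,0],78]
    - [[0,0,0],[0,0,0],82]
    - [[0,0,0],[0,0,0],82]
    - [[0,0,0],[0,0,0],82]
    - [[0,0,0],[0,0,-15],82]
    - [[0,0,0],[0,0,-30],82]
    - [[0,0,0],[0,0,-35],82]
    - [[0,0,0],[0,0,-35],82]
    - [[0,0,0],[0,0,-35],82]

```text
t: 7.82
position: [0.5832, -0.0179, 0.457]
ee_rot: [-3.098, -0.52, 0.001]
contact_force: [1.0, 0.7, -0.5]
width: 0.0821
finger_force: 0.0
```

Run:
```python
from h import *
c=capture("wrist"); P=pts(c,np.ones((384,512),bool))
q=P[(np.hypot(P[:,0]-.583,P[:,1]+.0172)<.04)&(P[:,2]>.136)&(P[:,2]<.19)]; print(len(q),sphere(q,[.583,-.017,.131]).round(4))
for n in ("top",):
    c=capture(n);P=pts(c,np.ones((384,512),bool))
print(pose()[0])
go(.5,.13,.45)
```

```text
2528 [ 0.5828 -0.0172  0.1312]
[ 0.58492439 -0.01816172  0.46243305]
t 7.92 pos [ 0.5849 -0.0182  0.4624] yaw 0.3329 w 0.0817 F [-0.7  0.2 -0.5] q6 1.02 tilt [ 0.0139 -0.0031 -0.9999]
shift mm [ -32.  -167.9   10.8] rz None
```

The float is seated at pot centre (0.583, -0.017, 0.131). Now I'll back off for a clear view of the lugs.

>>> move_arm:
  moves:
    - [[0,0,0],[-20,0,-12],82]
    - [[0,0,0],[-25,0,-12],82]
    - [[0,0,0],[-25,0,-12],82]
    - [[0,0,0],[-20,0,-12],82]
    - [[0,0,0],[0,0,0],82]
    - [[0,0,0],[0,0,0],82]

```text
t: 8.42
position: [0.4979, -0.0475, 0.5041]
ee_rot: [3.098, 0.518, 0.002]
contact_force: [0.6, -0.0, 0.2]
width: 0.0818
finger_force: 0.0
```

```bash
python3 pot.py
python3 - <<'E'
from h import *
go(.42,.30,.45)
E
```

```text
pot [ 0.5828 -0.0172  0.085 ] 0.1769125760402494 6353
mid [ 0.5824 -0.0174]
yaw (np.float64(-14.078169613876298), 1574)
yaw (np.float64(-14.03281664574862), 1571)
t 8.47 pos [ 0.4985 -0.0474  0.5035] yaw 0.3321 w 0.0817 F [-0.1 -0.9 -0.1] q6 0.92 tilt [ 8.e-04  1.e-04 -1.e+00]
shift mm [ 89.4  -1.  189.1] rz None
t 8.47 pos [ 0.4985 -0.0474  0.5035] yaw 0.3321 w 0.0817 F [-0.1 -0.9 -0.1] q6 0.92 tilt [ 8.e-04  1.e-04 -1.e+00]
shift mm [  39.  -354.    53.5] rz None
```

View pics/wp.png

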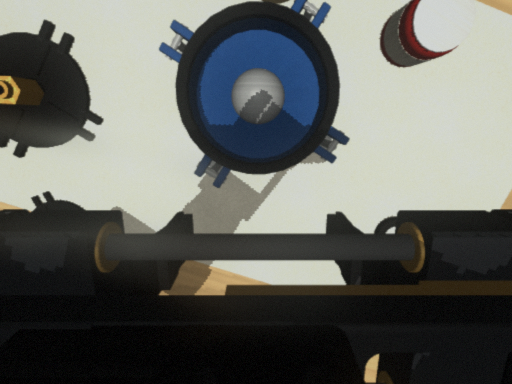

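The float sits in the middle of the pot at (258,95), and all four lugs show. I'll refine the pot's yaw.

```bash
cat >> h.py <<'E'
def earyaw(P,c,z0,z1,r0,r1,y0,half):
    out=[]
    q=P[(P[:,2]>z0)&(P[:,2]<z1)]
    for k in range(4):
        a=np.radians(y0+90*k); d=q[:,:2]-c; u=d@[np.cos(a),np.sin(a)]; t=d@[-np.sin(a),np.cos(a)]
        for ra,rb in ((r0,(r0+r1)/2),((r0+r1)/2,r1)):
            s=t[(u>ra)&(u<rb)&(abs(t)<half)]
            if len(s)>15:
                lo,hi=np.percentile(s,[3,97]); out.append((k,len(s),round(lo*1e3,1),round(hi*1e3,1),round(np.degrees((lo+hi)/2/((ra+rb)/2)),2)))
    for o in out: print(o)
    print("yaw mean",y0+np.mean([o[4] for o in out]))
E
python3 - <<'E'
from h import *
for n,c0 in(("wrist",(.5828,-.0172)),("top",(.5818,-.0186)),("scene",(.5843,-.0158))):
    c=capture(n); P=pts(c,np.ones((384,512),bool)); earyaw(P,np.array(c0),.1455,.156,.094,.117,-13.5,.03)
E
```

```text
(0, 223, np.float64(-17.3), np.float64(17.0), np.float64(-0.07))
(0, 120, np.float64(-17.4), np.float64(8.7), np.float64(-2.26))
(1, 216, np.float64(-17.2), np.float64(17.3), np.float64(0.02))
(1, 212, np.float64(-17.1), np.float64(17.4), np.float64(0.08))
(2, 157, np.float64(-17.2), np.float64(17.4), np.float64(0.06))
(2, 147, np.float64(-17.0), np.float64(17.4), np.float64(0.11))
(3, 164, np.float64(-17.1), np.float64(17.4), np.float64(0.08))
(3, 163, np.float64(-17.2), np.float64(17.5), np.float64(0.08))
yaw mean -13.7375
(0, 36, np.float64(-17.2), np.float64(17.6), np.float64(0.12))
(0, 38, np.float64(-17.2), np.float64(16.9), np.float64(-0.07))
(1, 37, np.float64(-17.1), np.float64(17.1), np.float64(-0.0))
(1, 36, np.float64(-17.2), np.float64(16.4), np.float64(-0.21))
yaw mean -13.54
(0, 55, np.float64(-17.2), np.float64(18.8), np.float64(0.44))
(0, 49, np.float64(-16.8), np.float64(17.8), np.float64(0.26))
(1, 38, np.float64(-17.3), np.float64(17.8), np.float64(0.13))
(2, 17, np.float64(-15.5), np.float64(17.3), np.float64(0.5))
(2, 34, np.float64(-16.4), np.float64(17.0), np.float64(0.14))
(3, 47, np.float64(-16.6), np.float64(16.7), np.float64(0.03))
(3, 49, np.float64(-16.7), np.float64(17.7), np.float64(0.26))
yaw mean -13.248571428571429
```

>>> move_arm:
  moves:
    - [[0,0,0],[3,-32,0],82]
    - [[0,0,0],[3,-32,0],82]
    - [[0,0,0],[3,-32,0],82]
    - [[0,0,0],[3,-32,0],82]
    - [[0,0,0],[3,-32,0],82]
    - [[0,0,0],[3,-32,0],82]
    - [[0,0,0],[3,-32,0],82]
    - [[0,0,0],[3,-32,0],82]
    - [[0,0,0],[3,-32,0],82]
    - [[0,0,0],[3,-32,0],82]
    - [[0,0,0],[3,-32,0],82]
    - [[0,0,0],[0,0,0],82]

```text
t: 9.62
position: [0.4134, 0.3009, 0.5028]
ee_rot: [-3.094, -0.529, 0.002]
contact_force: [0.8, 0.1, 0.3]
width: 0.0818
finger_force: 0.0
```

Run:
```python
from h import *
go(.42,.30,.45)
c=capture("wrist"); P=pts(c,np.ones((384,512),bool)); P=P[np.hypot(P[:,0]-.477,P[:,1]-.327)<.14]
g=P[(P[:,2]>.006)&(P[:,2]<.018)]; f=outer(g,.088,[.477,.327]); print("cover",f.round(4))
b=P[(P[:,2]>.05)&(P[:,2]<.09)&(np.hypot(P[:,0]-f[0],P[:,1]-f[1])<.03)]; t=b[b[:,2]>.064]; print("nozzle",t.mean(0).round(4),len(t))
earyaw(P,f[:2],.007,.018,.092,.110,-13.5,.03)
save(c,"wc.png")
```

```text
t 9.62 pos [0.4134 0.3009 0.5028] yaw 0.3389 w 0.0818 F [0.8 0.1 0.3] q6 1.64 tilt [-0.0016  0.0028 -1.    ]
shift mm [ 6.   3.3 52.8] rz None
cover [0.4781 0.3308 0.0877]
nozzle [0.478  0.3309 0.0684] 238
(0, 96, np.float64(-20.9), np.float64(21.2), np.float64(0.1))
(0, 98, np.float64(-21.0), np.float64(21.2), np.float64(0.06))
(1, 88, np.float64(-21.0), np.float64(21.1), np.float64(0.03))
(1, 92, np.float64(-21.1), np.float64(20.9), np.float64(-0.05))
(2, 78, np.float64(-20.9), np.float64(21.3), np.float64(0.11))
(2, 71, np.float64(-20.6), np.float64(21.2), np.float64(0.14))
(3, 80, np.float64(-20.8), np.float64(21.5), np.float64(0.22))
(3, 75, np.float64(-20.9), np.float64(21.1), np.float64(0.06))
yaw mean -13.41625
```

View pics/wc.png

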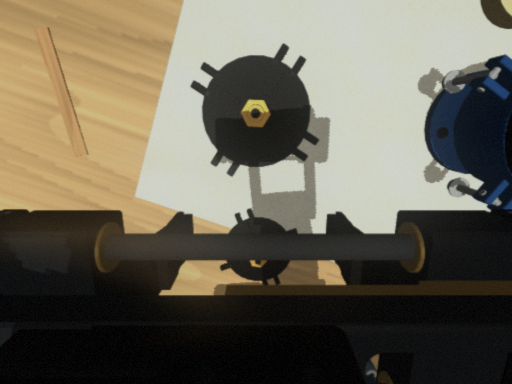

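The cover's boss is at (256,113), with its flats facing image up and down. That puts the flat normals at 16.5°, 76.5° and 136.5°, so I'll grip at tool yaw 46.5°. Turning and moving closer.

>>> move_arm:
  moves:
    - [[0,0,0],[0,10,27],82]
    - [[0,0,0],[0,10,27],82]
    - [[0,0,0],[0,10,27],82]
    - [[0,0,-0.0953],[0,0,0],82]
    - [[0,0,-0.0953],[0,0,0],82]
    - [[0,0,-0.0953],[0,0,0],82]
    - [[0,0,-0.0953],[0,0,0],82]
    - [[0,0,-0.0953],[0,0,0],82]
    - [[0,0,0],[0,0,0],82]
    - [[0,0,0],[0,0,0],82]

```text
t: 10.5
position: [0.4248, 0.2673, 0.4223]
ee_rot: [2.89, 1.232, -0.001]
contact_force: [-0.2, 0.4, 0.1]
width: 0.0817
finger_force: 0.0
```

Run:
```python
from h import *
c=capture("wrist"); P=pts(c,np.ones((384,512),bool)); P=P[np.hypot(P[:,0]-.477,P[:,1]-.33)<.14]
g=P[(P[:,2]>.006)&(P[:,2]<.018)]; f=outer(g,.088,[.477,.33]); print("cover",f.round(4))
d=P[:,:2]-f[:2]; r=np.hypot(*d.T)
t=P[(P[:,2]>.064)&(P[:,2]<.085)&(r<.03)]; print("nozzle",t.mean(0).round(4),len(t))
earyaw(P,f[:2],.007,.018,.092,.110,-13.5,.03)
h=P[(P[:,2]>.0555)&(P[:,2]<.062)&(r<.028)][:,:2]; print(len(h))
# hex support widths by direction
for a in range(0,180,6)  :
    u=h@[np.cos(np.radians(a+.5)),np.sin(np.radians(a+.5))]; print(a+.5,round((u.max()-u.min())*1e3,1),round(((u.max()+u.min())/2-f[:2]@[np.cos(np.radians(a+.5)),np.sin(np.radians(a+.5))])*1e3,1),end="; ")
print()
go(f[0],f[1],.04+.1635,np.radians(46.5))
save(c,"wb.png",(150,20,350,220),3)
```

```text
cover [0.4781 0.331  0.0879]
nozzle [0.4781 0.3309 0.0683] 379
(0, 139, np.float64(-20.9), np.float64(21.2), np.float64(0.09))
(0, 140, np.float64(-21.0), np.float64(21.1), np.float64(0.02))
(1, 151, np.float64(-20.7), np.float64(21.2), np.float64(0.15))
(1, 151, np.float64(-21.0), np.float64(21.4), np.float64(0.12))
(2, 117, np.float64(-20.9), np.float64(21.3), np.float64(0.14))
(2, 114, np.float64(-20.7), np.float64(21.3), np.float64(0.16))
(3, 105, np.float64(-21.0), np.float64(21.3), np.float64(0.09))
(3, 109, np.float64(-20.9), np.float64(21.3), np.float64(0.1))
yaw mean -13.39125
576
0.5 40.9 0.0; 6.5 39.8 -0.1; 12.5 38.5 -0.1; 18.5 38.2 -0.1; 24.5 39.7 0.1; 30.5 41.1 0.1; 36.5 42.1 0.1; 42.5 42.6 0.1; 48.5 42.7 0.1; 54.5 42.4 0.0; 60.5 41.6 -0.0; 66.5 40.4 -0.1; 72.5 38.9 -0.0; 78.5 38.3 -0.1; 84.5 39.9 -0.2; 90.5 41.2 -0.3; 96.5 42.3 -0.2; 102.5 42.8 -0.2; 108.5 42.9 -0.2; 114.5 42.5 -0.2; 120.5 41.6 -0.1; 126.5 40.3 -0.1; 132.5 38.6 -0.1; 138.5 38.1 0.1; 144.5 39.2 -0.2; 150.5 40.5 -0.2; 156.5 41.5 -0.2; 162.5 42.0 -0.2; 168.5 42.1 -0.1; 174.5 41.7 -0.1; 
t 10.55 pos [0.4247 0.2674 0.4224] yaw 0.8064 w 0.0819 F [-0.3 -0.5  0.5] q6 1.1 tilt [-6.e-04 -4.e-04 -1.e+00]
shift mm [ 83.1  -5.5 218.8] rz -0.0052
```

View pics/wb.png

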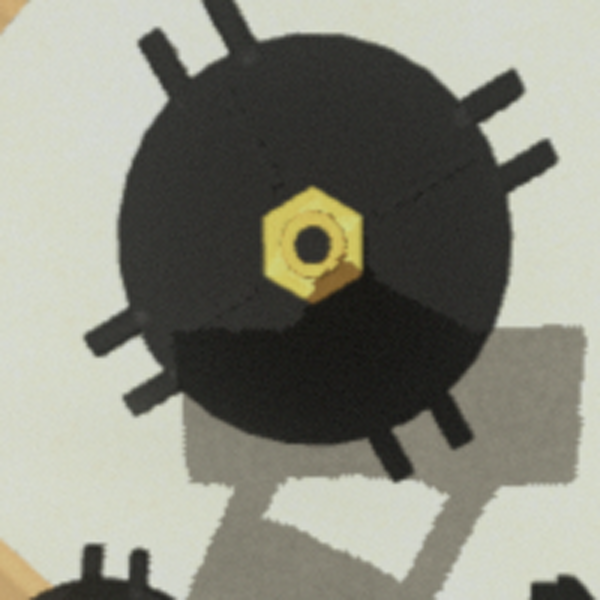

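The hexagon's left and right flats face the fingers, and the yaw is right. I'll go above the boss and down.

>>> move_arm:
  moves:
    - [[0,0,-0.005],[27,-1.5,30],82]
    - [[0,0,0],[28,-2,30],82]
    - [[0,0,0],[28,-2,30],82]
    - [[0,0,0],[0,0,10],82]
    - [[0,0,0],[0,0,20],82]
    - [[0,0,0],[0,0,25],82]
    - [[0,0,0],[0,0,25],82]
    - [[0,0,0],[0,0,20],82]
    - [[0,0,0],[0,0,15],82]
    - [[0,0,0],[0,0,8],82]
    - [[0,0,0],[0,0,4],82]
    - [[0,0,0],[0,0,0],82]

```text
t: 11.55
position: [0.4773, 0.3317, 0.2053]
ee_rot: [2.885, 1.243, -0.002]
contact_force: [-0.1, -0.1, 0.4]
width: 0.0821
finger_force: 0.0
```

```bash
python3 -c "
from h import *
go(.4781,.331,.042+.1635,np.radians(46.55))"
```

```text
t 11.55 pos [0.4773 0.3317 0.2053] yaw 0.8136 w 0.0821 F [-0.1 -0.1  0.4] q6 1.17 tilt [-1.e-03 -5.e-04 -1.e+00]
shift mm [ 0.   1.  -0.2] rz 0.0011
```

>>> move_arm:
  moves:
    - [[0,0,0],[0,1,0],70]
    - [[0,0,0],[0,0,0],60]
    - [[0,0,0],[0,0,0],50]
    - [[0,0,0],[0,0,0],42]
    - [[0,0,0],[0,0,0],34]
    - [[0,0,0],[0,0,0],30]
    - [[0,0,0],[0,0,0],30]
    - [[0,0,0],[0,0,0],30]
    - [[0,0,0],[0,0,0],30]
    - [[0,0,0],[0,0,0],30]
    - [[0,0,0],[0,0,0],30]
    - [[0,0,0],[0,0,0],30]
  grip_force: 45

```text
t: 12.55
position: [0.478, 0.3313, 0.2059]
ee_rot: [-2.885, -1.244, 0.0]
contact_force: [-0.8, 1.1, 1.5]
width: 0.0375
finger_force: 45.0
```

```bash
python3 -c "
from h import *
go(.4781,.331,.042+.1635,np.radians(46.55))
print(pose()[2]['finger_force'],pose()[2]['moment'])"
```

```text
t 12.55 pos [0.478  0.3313 0.2059] yaw 0.8142 w 0.0375 F [-0.8  1.1  1.5] q6 1.17 tilt [-2.e-04  2.e-04 -1.e+00]
shift mm [-0.1  0.3  0.4] rz 0.0017
44.99968344345689 [ 0.13906959  0.17832963 -0.04545449]
```

>>> move_arm:
  moves:
    - [[0,0,0],[0,0,-5],30]
    - [[0,0,0],[0,0,-10],30]
    - [[0,0,0],[0,0,-20],30]
    - [[0,0,0],[0,0,-28],30]
    - [[0,0,0],[0,0,-30],30]
    - [[0,0,0],[0,0,-30],30]
    - [[0,0,0],[0,0,-30],30]
    - [[0,0,0],[0,0,-30],30]
    - [[0,0,0],[0,0,-28],30]
    - [[0,0,0],[0,0,-20],30]
    - [[0,0,0],[0,0,-10],30]
    - [[0,0,0],[0,0,0],30]

```text
t: 13.55
position: [0.4782, 0.3312, 0.4493]
ee_rot: [2.885, 1.244, 0.008]
contact_force: [0.7, 0.1, -4.5]
width: 0.0376
finger_force: 45.0
```

```bash
python3 -c "
from h import *
go(.583,-.0172,.45,np.radians(46.55))
print(pose()[2]['finger_force'],pose()[2]['moment'])"
```

```text
t 13.55 pos [0.4782 0.3312 0.4493] yaw 0.8144 w 0.0376 F [ 0.7  0.1 -4.5] q6 1.17 tilt [ 0.0047  0.0019 -1.    ]
shift mm [-181.4  315.4   -0.8] rz 0.0019
44.99976698309183 [-0.01295839 -0.1264035  -0.00492096]
```

>>> move_arm:
  moves:
    - [[0,0,0],[-7,12.2,0],30]
    - [[0,0,0],[-14,24.3,0],30]
    - [[0,0,0],[-17,29.6,0],30]
    - [[0,0,0],[-17,29.6,0],30]
    - [[0,0,0],[-17,29.6,0],30]
    - [[0,0,0],[-17,29.6,0],30]
    - [[0,0,0],[-17,29.6,0],30]
    - [[0,0,0],[-17,29.6,0],30]
    - [[0,0,0],[-17,29.6,0],30]
    - [[0,0,0],[-17,29.6,0],30]
    - [[0,0,0],[-14,24.3,0],30]
    - [[0,0,0],[-7,12.2,0],30]

```text
t: 14.55
position: [0.5815, -0.0151, 0.4441]
ee_rot: [-2.887, -1.239, 0.007]
contact_force: [0.7, 0.5, -5.6]
width: 0.0376
finger_force: 45.0
```

>>> move_arm:
  moves:
    - [[0,0,0],[0,3,0],30]
    - [[0,0,0],[0,1,0],30]
    - [[0,0,0],[0,0,0],30]
    - [[0,0,0],[0,0,0],30]

```text
t: 14.88
position: [0.5835, -0.0124, 0.4459]
ee_rot: [-2.882, -1.245, 0.003]
contact_force: [-0.2, -0.1, -6.2]
width: 0.0379
finger_force: 45.0
```

```bash
cat > chk.py <<'E'
from h import *
zt=pose()[0][2]-.2055+.012
for n in ("wrist","top","scene"):
    c=capture(n); P=pts(c,np.ones((384,512),bool)); P=P[np.hypot(P[:,0]-.583,P[:,1]+.017)<.14]
    g=P[(abs(P[:,2]-zt)<.006)]; print(n,len(g),"topz",np.median(g[:,2]).round(4),"want",zt.round(4)); 
    if len(g)>300:
        f=outer(g,.088,[.583,-.0172]); print(" cover",f.round(4)); earyaw(g,f[:2],0,1,.092,.110,-13.4,.03)
go(.583,-.0172,.2055+.187,np.radians(46.55))
E
python3 chk.py
```

```text
wrist 31319 topz 0.2523 want 0.2524
 cover [0.6021 0.0149 0.0656]
(0, 221, np.float64(-20.5), np.float64(-9.2), np.float64(-8.82))
yaw mean -22.22
top 942 topz 0.2522 want 0.2524
 cover [0.5781 0.0189 0.079 ]
(3, 52, np.float64(-26.7), np.float64(28.5), np.float64(0.49))
yaw mean -12.91
scene 3469 topz 0.2521 want 0.2524
 cover [ 0.5856 -0.0121  0.0872]
(0, 58, np.float64(-20.2), np.float64(22.9), np.float64(0.8))
(0, 60, np.float64(-20.3), np.float64(20.8), np.float64(0.13))
(1, 36, np.float64(-20.2), np.float64(20.3), np.float64(0.01))
(1, 46, np.float64(-20.6), np.float64(22.0), np.float64(0.37))
(2, 41, np.float64(-20.7), np.float64(20.7), np.float64(-0.0))
(2, 40, np.float64(-21.7), np.float64(21.5), np.float64(-0.05))
(3, 53, np.float64(-20.9), np.float64(20.8), np.float64(-0.03))
(3, 61, np.float64(-22.0), np.float64(21.0), np.float64(-0.27))
yaw mean -13.280000000000001
t 15.03 pos [ 0.5838 -0.0124  0.4467] yaw 0.8162 w 0.0377 F [ 0.2  0.5 -4.6] q6 0.54 tilt [-5.e-04  3.e-04 -1.e+00]
shift mm [-4.   2.8 54.2] rz 0.0037
```

>>> move_arm:
  moves:
    - [[0,0,0],[-2,1.3,8],30]
    - [[0,0,0],[-1.8,1.2,12],30]
    - [[0,0,0],[0,0,12],30]
    - [[0,0,0],[0,0,10],30]
    - [[0,0,0],[0,0,6],30]
    - [[0,0,0],[0,0,4],30]
    - [[0,0,0],[0,0,0],30]
    - [[0,0,0],[0,0,0],30]
    - [[0,0,0],[0,0,0],30]

```text
t: 15.78
position: [0.5837, -0.0181, 0.3954]
ee_rot: [2.884, 1.244, 0.002]
contact_force: [0.3, 0.8, -4.5]
width: 0.0374
finger_force: 45.0
```

```bash
sed -i 's/("wrist","top","scene")/("scene","top")/' chk.py; python3 chk.py
```

```text
scene 3159 topz 0.201 want 0.2019
 cover [ 0.5861 -0.0178  0.0871]
(0, 54, np.float64(-21.1), np.float64(22.2), np.float64(0.31))
(0, 57, np.float64(-20.7), np.float64(21.2), np.float64(0.15))
(1, 43, np.float64(-20.3), np.float64(21.7), np.float64(0.41))
(1, 36, np.float64(-20.9), np.float64(21.1), np.float64(0.04))
(2, 38, np.float64(-22.3), np.float64(21.3), np.float64(-0.31))
(2, 33, np.float64(-20.6), np.float64(20.8), np.float64(0.05))
(3, 53, np.float64(-21.9), np.float64(21.1), np.float64(-0.24))
(3, 55, np.float64(-20.8), np.float64(20.7), np.float64(-0.02))
yaw mean -13.35125
top 696 topz 0.2014 want 0.2019
 cover [ 0.6561 -0.002   0.0904]
yaw mean nan
t 15.88 pos [ 0.5836 -0.0181  0.3954] yaw 0.8144 w 0.0377 F [-0.6 -1.  -3.9] q6 0.53 tilt [ 1.5e-03 -3.0e-04 -1.0e+00]
shift mm [ 0.3 -1.1  2.9] rz 0.0019
  return _methods._mean(a, axis=axis, dtype=dtype,
  ret = ret.dtype.type(ret / rcount)
```

>>> move_arm:
  moves:
    - [[0,0,0],[0.2,-1.6,3],30]
    - [[0,0,0],[0,0,3],30]
    - [[0,0,0],[0,0,2],30]
    - [[0,0,0],[0,0,1],30]
    - [[0,0,0],[0,0,1],30]
    - [[0,0,0],[0,0,0],30]
    - [[0,0,0],[0,0,0],30]

```text
t: 16.47
position: [0.5824, -0.0169, 0.3847]
ee_rot: [-2.885, -1.244, 0.0]
contact_force: [0.6, 0.6, -5.0]
width: 0.0375
finger_force: 45.0
```

```bash
sed -i 's/("scene","top")/("scene",)/' chk.py; python3 chk.py
```

```text
scene 3081 topz 0.1903 want 0.1912
 cover [ 0.5844 -0.0164  0.0872]
(0, 44, np.float64(-20.4), np.float64(22.4), np.float64(0.6))
(0, 54, np.float64(-20.4), np.float64(21.4), np.float64(0.26))
(1, 37, np.float64(-20.9), np.float64(21.1), np.float64(0.06))
(1, 36, np.float64(-20.9), np.float64(22.3), np.float64(0.38))
(2, 36, np.float64(-20.3), np.float64(21.6), np.float64(0.38))
(2, 34, np.float64(-21.4), np.float64(20.9), np.float64(-0.13))
(3, 51, np.float64(-21.7), np.float64(21.3), np.float64(-0.13))
(3, 53, np.float64(-21.4), np.float64(21.0), np.float64(-0.12))
yaw mean -13.2375
t 16.52 pos [ 0.5824 -0.0169  0.3848] yaw 0.8142 w 0.0378 F [-0.1 -0.4 -4.6] q6 0.54 tilt [ 1.e-04 -0.e+00 -1.e+00]
shift mm [ 0.2  0.6 -7.7] rz 0.0018
```

Centred to within about 0.6 mm and the yaw matches. Now I'll press gently.

>>> move_arm:
  moves:
    - [[0,0,0],[0,0,1],30]
    - [[0,0,0],[0,0,1],30]
    - [[0,0,0],[0,0,1],30]
    - [[0,0,0],[0,0,0],30]
    - [[0,0,0],[0,0,0],30]

```text
t: 16.93
position: [0.5824, -0.0169, 0.3822]
ee_rot: [2.884, 1.244, 0.001]
contact_force: [-0.8, 0.7, -2.3]
width: 0.0377
finger_force: 45.0
```

Contact, with the gasket carrying about 2 N. I'll continue.

>>> move_arm:
  moves:
    - [[0,0,0],[0,0,0.5],30]
    - [[0,0,0],[0,0,0.5],30]
    - [[0,0,0],[0,0,0.5],30]
    - [[0,0,0],[0,0,0],30]
    - [[0,0,0],[0,0,0],30]

```text
t: 17.35
position: [0.5824, -0.0169, 0.381]
ee_rot: [2.884, 1.244, 0.001]
contact_force: [-2.0, -0.7, 3.9]
width: 0.0378
finger_force: 45.0
```

>>> move_arm:
  moves:
    - [[0,0,0],[0,0,0.5],30]
    - [[0,0,0],[0,0,0.5],30]
    - [[0,0,0],[0,0,0.5],30]
    - [[0,0,0],[0,0,0],30]
    - [[0,0,0],[0,0,0],30]
    - [[0,0,0],[0,0,0],30]

```text
t: 17.85
position: [0.5823, -0.0168, 0.38]
ee_rot: [2.884, 1.244, 0.001]
contact_force: [-2.7, 0.0, 8.8]
width: 0.0376
finger_force: 45.0
```

```bash
python3 - <<'E'
from h import *
F=[]
for i in range(5):
    c=capture("scene"); s=pose()[2]; F.append([*s["contact_force"],*s["moment"],s["position"][2]])
print(np.mean(F,0).round(3))
save(c,"fin.png",(180,100,380,280),3)
E
python3 chk.py
```

```text
[-2.851  0.329  8.592  0.163  0.669 -0.021  0.38 ]
scene 3069 topz 0.1856 want 0.1865
 cover [ 0.5847 -0.0165  0.0871]
(0, 50, np.float64(-20.6), np.float64(20.6), np.float64(0.02))
(0, 56, np.float64(-21.0), np.float64(22.3), np.float64(0.34))
(1, 38, np.float64(-20.4), np.float64(21.3), np.float64(0.28))
(1, 40, np.float64(-20.6), np.float64(21.0), np.float64(0.11))
(2, 34, np.float64(-20.8), np.float64(20.8), np.float64(-0.02))
(2, 39, np.float64(-21.4), np.float64(20.7), np.float64(-0.2))
(3, 48, np.float64(-20.9), np.float64(20.7), np.float64(-0.07))
(3, 52, np.float64(-21.5), np.float64(20.2), np.float64(-0.35))
yaw mean -13.38625
t 18.15 pos [ 0.5823 -0.0169  0.38  ] yaw 0.8144 w 0.0377 F [-3.  -0.2  9. ] q6 0.54 tilt [ 1.e-03 -2.e-04 -1.e+00]
shift mm [  0.2   0.7 -12.5] rz 0.0019
```

View pics/fin.png

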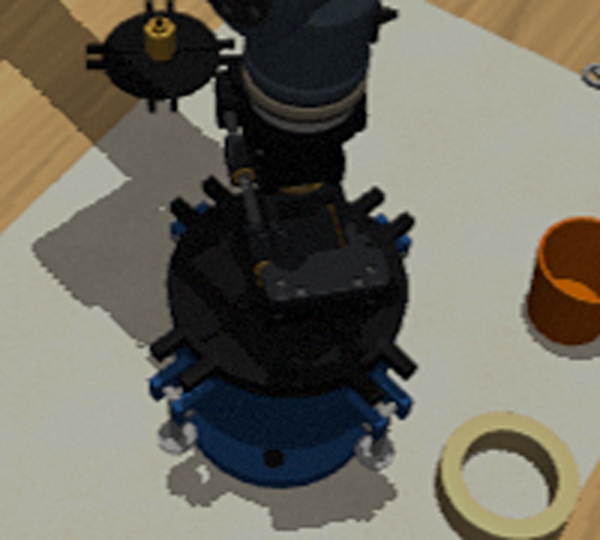

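The cover is centred, with its forks over the blue lugs (crop 160-400, 200-390), and the load is about 13 N. I'll add a little and hold for 4 s.

>>> move_arm:
  moves:
    - [[0,0,0],[0,0,0.3],30]
    - [[0,0,0],[0,0,0.3],30]
    - [[0,0,0],[0,0,0],30]
    - [[0,0,0],[0,0,0],30]
    - [[0,0,0],[0,0,0],30]
    - [[0,0,0],[0,0,0],30]
    - [[0,0,0],[0,0,0],30]
    - [[0,0,0],[0,0,0],30]
    - [[0,0,0],[0,0,0],30]
    - [[0,0,0],[0,0,0],30]
    - [[0,0,0],[0,0,0],30]
    - [[0,0,0],[0,0,0],30]

```text
t: 19.15
position: [0.5823, -0.0169, 0.3797]
ee_rot: [2.884, 1.244, 0.001]
contact_force: [-3.6, -0.1, 9.4]
width: 0.0374
finger_force: 45.0
```

>>> move_arm:
  moves:
    - [[0,0,0],[0,0,0],30]
    - [[0,0,0],[0,0,0],30]
    - [[0,0,0],[0,0,0],30]
    - [[0,0,0],[0,0,0],30]
    - [[0,0,0],[0,0,0],30]
    - [[0,0,0],[0,0,0],30]
    - [[0,0,0],[0,0,0],30]
    - [[0,0,0],[0,0,0],30]
    - [[0,0,0],[0,0,0],30]
    - [[0,0,0],[0,0,0],30]
    - [[0,0,0],[0,0,0],30]
    - [[0,0,0],[0,0,0],30]

```text
t: 20.15
position: [0.5823, -0.0169, 0.3798]
ee_rot: [2.884, 1.244, 0.002]
contact_force: [-3.7, -0.4, 10.1]
width: 0.0376
finger_force: 45.0
```

>>> move_arm:
  moves:
    - [[0,0,0],[0,0,0],30]
    - [[0,0,0],[0,0,0],30]
    - [[0,0,0],[0,0,0],30]
    - [[0,0,0],[0,0,0],30]
    - [[0,0,0],[0,0,0],30]
    - [[0,0,0],[0,0,0],30]
    - [[0,0,0],[0,0,0],30]
    - [[0,0,0],[0,0,0],30]
    - [[0,0,0],[0,0,0],30]
    - [[0,0,0],[0,0,0],30]
    - [[0,0,0],[0,0,0],30]
    - [[0,0,0],[0,0,0],30]

```text
t: 21.15
position: [0.5823, -0.0168, 0.3797]
ee_rot: [2.884, 1.244, 0.001]
contact_force: [-3.1, -0.2, 10.6]
width: 0.0381
finger_force: 45.0
```

>>> move_arm:
  moves:
    - [[0,0,0],[0,0,0],30]
    - [[0,0,0],[0,0,0],30]
    - [[0,0,0],[0,0,0],30]
    - [[0,0,0],[0,0,0],30]
    - [[0,0,0],[0,0,0],30]
    - [[0,0,0],[0,0,0],30]
    - [[0,0,0],[0,0,0],30]
    - [[0,0,0],[0,0,0],30]
    - [[0,0,0],[0,0,0],30]
    - [[0,0,0],[0,0,0],30]
    - [[0,0,0],[0,0,0],30]
    - [[0,0,0],[0,0,0],30]

```text
t: 22.15
position: [0.5823, -0.0169, 0.3797]
ee_rot: [2.884, 1.244, 0.001]
contact_force: [-4.0, -0.1, 9.3]
width: 0.0375
finger_force: 45.0
```

The load is steady at about 14.5 N and has been held for 4 s, so I'm handing the job in.

```bash
python3 -c "
from plant import workorder; print(workorder.finish_job())"
```

```text
the job is handed in; nothing more can be done
None
```

The job is handed in: the float sits on the seat, the cover lies centred with its ears over the lugs, and the arm is still pressing it down at about 14.5 N, held for 4 s before hand-in.

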